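# Snap the lid of the spare-bulb box shut all round

## Task

The lid has been laid on the white spare-bulb box, but all four lighter blue sections of its rim are still sprung up. With the fingertips, press the sections down one after another until each has clicked shut and stays down, flush with the dark blue corners. Leave the box standing where it is, neither lifted, tipped nor shoved away, and leave everything else on the bench alone.

Things in the scene. Friction and masses are not known exactly. Their poses are not given: they have to be found in the camera images.
- tub: loose white plastic spare-bulb box, 0.7 kg or so with its lid and bulbs, 160 (its x) x 120 (its y) mm and standing on the bench; origin under its centre, z up. Its lid has a clear, sunken middle panel (top 66 mm above the bench) and a blue rim 168 x 128 mm outside: four rigid dark blue corner blocks 28 mm square, tops 72 mm above the bench, and between them four lighter blue sections that move straight down. Turned up to 0.6 rad either way from the robot's x.
- rim_front (a joint): how far this rim section is pressed down, in m: 0 = sprung up, 0.007 = clicked shut, flush with the corners. It resists with about 7 N at first, snaps over about half way (3.5 to 4.5 mm) and then stays down by itself; let go before that it springs up again.
- rim_front_top (a point): centre of the top face of the short section on the box's -x side, 68 mm long along the box's y and 22 mm wide, centred at box x=-73 mm, y=0; 79 mm above the bench when up, 72 mm when shut. It moves with the section; z up, axes as the box's.
- rim_back (a joint): how far this rim section is pressed down, in m: 0 = sprung up, 0.007 = clicked shut, flush with the corners. It resists with about 7 N at first, snaps over about half way (3.5 to 4.5 mm) and then stays down by itself; let go before that it springs up again.
- rim_back_top (a point): centre of the top face of the short section on the box's +x side, 68 mm long along the box's y and 22 mm wide, centred at box x=+73 mm, y=0; 79 mm above the bench when up, 72 mm when shut. It moves with the section; z up, axes as the box's.
- rim_left (a joint): how far this rim section is pressed down, in m: 0 = sprung up, 0.007 = clicked shut, flush with the corners. It resists with about 7 N at first, snaps over about half way (3.5 to 4.5 mm) and then stays down by itself; let go before that it springs up again.
- rim_left_top (a point): centre of the top face of the long section on the box's +y side, 108 mm long along the box's x and 22 mm wide, centred at box x=0, y=+53 mm; 79 mm above the bench when up, 72 mm when shut. It moves with the section; z up, axes as the box's.
- rim_right (a joint): how far this rim section is pressed down, in m: 0 = sprung up, 0.007 = clicked shut, flush with the corners. It resists with about 7 N at first, snaps over about half way (3.5 to 4.5 mm) and then stays down by itself; let go before that it springs up again.
- rim_right_top (a point): centre of the top face of the long section on the box's -y side, 108 mm long along the box's x and 22 mm wide, centred at box x=0, y=-53 mm; 79 mm above the bench when up, 72 mm when shut. It moves with the section; z up, axes as the box's.
- fuse_carrier: green ceramic fuse carrier with brass end blades, 76 x 28 x 27 mm high, lying loose close to the front (-x side) of the box; origin under its centre, long along its x. Bystander.
- screwdriver: loose screwdriver with a black rubber grip, 200 mm long, 26 mm wide, 22 mm high, lying along its x beside the box's left (+y) side; origin on the bench under its middle, blade to +x. Bystander.
- torch: chrome torch standing on its head, 50 mm across at the foot and 134 mm tall; origin under its centre. Bystander.
- carton: cardboard bulb carton, 55 x 55 x 95 mm high; origin under its centre. Bystander.
- jar: amber glass jar with red cap, 68 mm across, 85 mm tall; origin under its centre. Bystander.
- tin: yellow tin, 72 mm across, 100 mm tall; origin under its centre. Bystander.
There are look-alikes about, which are no part of the job. Several things look just like the tub: the one meant starts farthest from the robot's base.

How it is judged:
By the outcome, as a careful person would: the job done as asked, in the order asked, and still so for the second after the job is handed in, with the robot touching nothing.
It also fails if it takes over 48 s, if anything falls off the work surface, if the arm or the gripper's body presses on something with over 40 N, if the wrist force passes 120 N, or if a joint passes its speed limit or range.

## Robot

A 6-joint arm with a two-finger parallel gripper is mounted at the origin on the work surface. World frame = base frame: x ahead of the robot, y to its left, z up, the work surface at z = 0. Lengths are in m, angles in degrees, forces in N, time in s.
With the tool pointing down it reaches from about 0.25 to 0.775 m from the base axis. Payload 4 kg.
Tool frame: the origin (TCP) lies midway between the tips of the shut fingers; the grasp point (between the pads) lies 19 mm behind it; z points along the fingers, y is the line along which they close (so a half turn about z gives the same grasp; the last joint's range is limited). The gripper opens to 94 mm and grips with 3 to 60 N. Pads are 16 mm wide; open, the fingers measure 119 mm over their backs; the gripper's body (75 mm by 177 mm) begins 78 mm behind the grasp point.
Start: joints at [-80.277, 4.996, 78.535, -0, 96.463, -5.907], TCP at [0.148, -0.53, 0.206] pointing down, gripper open.
Joint ranges: [-177.83, 177.83], [-43.37, 116.18], [15.69, 146.23], [-61.86, 241.86], [9.47, 152.12], [-147.06, 147.06]. Speed limits (degrees/s): [159.86, 159.86, 180, 180, 180, 180].

## Interface

Orientations are given as a 3x3 rotation matrix whose columns are the frame's x, y, z axes.
In Python, from bench import manip, vision gives the robot as it stands.
- The arm moves only by the shell command python3 -m inch 'ROWS' [OPENING]. ROWS is JSON, one flat list of numbers, 4 for each row, row after row: the shift along the tool's x, y, z in mm, then the turn about the tool's z in degrees. In form: [x, y, z, yaw, x, y, z, yaw, ...]. A call has 1 to 20 rows; each row is the pose to reach, as a shift and turn from the pose commanded when the call began, along the tool's axes at that moment; what a row does not reach only later rows make up. A row lasts 1/10 s, in which the tool goes at most 50 mm and 8.59 degrees, less where a joint would pass 70% of its speed; a pose out of reach is approached as far as the arm can. A call with a gripper value outside its range is refused whole. OPENING is the opening, from 0 (shut) to 1 (fully open), set as the call begins (- or left out, the last holds). The fingers move at their own pace and stop on an object; the grip force is fixed at half the most. Time passes only in rows, so rows that repeat a pose let the fingers close. It gives the time, the measured TCP pose, the force, the opening and the grip force at its end, in the units of the state.
- manip.get_obs(): the state, without advancing time (a new reading comes with each control period).
- vision.capture(name): name is "side" or "top" or "wrist"; returns a dict with "color" (420x560x3 uint8, blue, green, red), "vfov" (degrees; the focal length in pixels is half the picture's height over the tangent of half this angle, whatever the lens; pixels are square), "cx", "cy" (the principal point, pixels), "view" (4x4, takes a point from world to camera coordinates); the wrist camera has in their place "tool_from_camera" (4x4, takes a point from camera to tool coordinates, whose origin is the TCP and whose axes are the flange's). Camera axes: x right, y down, z forward; pixel columns grow to the right and rows downward; lengths in m; the calibration is good to about 2 mm. A picture is of the moment at which its call begins: read the wrist's pose just before it. There is no depth.
- manip.finish_job(): hands the job in; it is judged then, once.
Trained networks look in a picture, given as the dict that the camera call returned (one of the last four; its "shot" number tells which), for a name from the list of things; names that differ only in an ending like _2 or _b are one class to them, and where a whole thing is asked for, a point or a joint stands for the part that bears it (a point fixed in the world has none). Each returns a list of dicts, best first, with "confidence" (0 to 1); they miss things now and then, are a little off and sometimes report something else, mostly with a low value. They report only what shows in the picture. A call takes as long as a camera call. They do not tell look-alikes from the thing itself.
- vision.masks_of(target, picture): "region" (420x560 bool, what is visible of it) and "position" ([row, column] in pixels, amid what is visible of it).
- vision.spot_point(target, picture): "position" ([row, column] in pixels: a listed point, or the origin of a listed thing).
The state is a dict: "clock": time; "joints": joint angles; "joint_vel": joint speeds; "joint_efforts": joint torques, N m; "ee_pos": TCP position; "ee_rot": TCP orientation; "force": force on the tool from outside, world axes, zero at the start; "moment": the same for the moment, N m; "width": finger opening in m; "grip_force": force on a finger pad.
Only numpy, scipy, OpenCV 4.12 (cv2) and the standard library are available. Lean on these libraries where they do the work, as an engineer would, in place of code of your own. Each camera call takes 0.05 s, during which the arm holds its last target. There are 200 camera calls.

## Working session

There is one attempt and no reset: what is moved stays moved. The work goes in short steps, Python scripts to look and compute and a shell command to move; the robot and the scene stay as the last step left them, time stands still between calls to the robot, and variables do not carry over. Pictures are saved under pics/ and viewed, at most 10 in all, crops included, and the job is handed in when it is done.

```bash
mkdir -p pics; cat > h.py <<'E'
import numpy as np, cv2
from bench import manip, vision
def ray(p,uv):
    f=p["color"].shape[0]/2/np.tan(np.radians(p["vfov"])/2)
    d=np.array([(uv[0]-p["cx"])/f,(uv[1]-p["cy"])/f,1.])
    V=np.array(p["view"]);R=V[:3,:3];t=V[:3,3]
    return -R.T@t, R.T@d
def onz(p,uv,z):
    o,d=ray(p,uv); return o+d*(z-o[2])/d[2]
def proj(p,X):
    f=p["color"].shape[0]/2/np.tan(np.radians(p["vfov"])/2)
    V=np.array(p["view"]);c=V[:3,:3]@np.array(X)+V[:3,3]
    return np.array([p["cx"]+f*c[0]/c[2],p["cy"]+f*c[1]/c[2]])
E
python3 - <<'E'
from h import *
o=manip.get_obs();print(o["clock"],o["ee_pos"],o["ee_rot"],o["force"])
for n in("top","side"):
    p=vision.capture(n);cv2.imwrite(f"pics/{n}0.png",p["color"])
    print(n,p["vfov"],p["cx"],p["cy"],np.round(p["view"],3).tolist())
    for t in("tub","rim_front_top","rim_back_top","rim_left_top","rim_right_top"):
        z=0 if t=="tub" else .079
        for r in vision.spot_point(t,p):
            v,u=r["position"];print(t,round(r["confidence"],2),round(u),round(v),np.round(onz(p,(u,v),z),3))
E
```

```text
0.0 [ 0.14807542 -0.52911811  0.20432273] [[ 9.63026858e-01  2.69405103e-01 -4.01814233e-04]
 [ 2.69405332e-01 -9.63024460e-01  2.15792692e-03]
 [ 1.94399589e-04 -2.18639248e-03 -9.99997591e-01]] [ 0.5294502   1.4710484  -0.81289286]
top 48.51424167175551 282.297095641409 209.72474319113334 [[0.007, -1.0, 0.001, 0.001], [-0.982, -0.007, -0.191, 0.444], [0.191, 0.0, -0.982, 1.363], [0.0, 0.0, 0.0, 1.0]]
tub 0.95 372 288 [ 0.214 -0.269  0.   ]
tub 0.66 245 188 [0.523 0.122 0.   ]
tub 0.56 322 218 [ 0.427 -0.118  0.   ]
rim_front_top 0.71 403 293 [ 0.2   -0.339  0.079]
rim_front_top 0.68 303 218 [ 0.412 -0.055  0.079]
rim_front_top 0.55 243 204 [0.454 0.119 0.079]
rim_back_top 0.76 244 156 [0.6   0.122 0.079]
rim_back_top 0.64 352 284 [ 0.222 -0.197  0.079]
rim_back_top 0.59 348 203 [ 0.459 -0.189  0.079]
rim_left_top 0.65 376 303 [ 0.17  -0.261  0.079]
rim_left_top 0.57 229 183 [0.518 0.163 0.079]
rim_left_top 0.5 317 198 [ 0.473 -0.097  0.079]
rim_right_top 0.82 375 268 [ 0.27  -0.262  0.079]
rim_right_top 0.78 332 226 [ 0.389 -0.141  0.079]
rim_right_top 0.76 260 182 [0.522 0.07  0.0
[... 179 characters left out ...]
0]]
tub 0.96 405 201 [ 0.215 -0.273  0.   ]
tub 0.83 233 263 [0.524 0.116 0.   ]
tub 0.63 309 215 [ 0.428 -0.113  0.   ]
rim_front_top 0.8 266 241 [0.447 0.106 0.079]
rim_front_top 0.75 312 204 [ 0.405 -0.057  0.079]
rim_back_top 0.57 202 223 [0.602 0.103 0.079]
rim_back_top 0.55 312 170 [ 0.456 -0.198  0.079]
rim_back_top 0.44 274 155 [ 0.576 -0.231  0.079]
rim_back_top 0.39 407 191 [ 0.212 -0.197  0.079]
rim_back_top 0.35 341 170 [ 0.386 -0.231  0.079]
rim_left_top 0.62 221 251 [0.52  0.169 0.079]
rim_left_top 0.55 290 184 [ 0.482 -0.115  0.079]
rim_right_top 0.94 243 219 [0.527 0.056 0.079]
rim_right_top 0.71 390 171 [ 0.268 -0.272  0.079]
rim_right_top 0.55 332 187 [ 0.384 -0.142  0.079]
```

```bash
python3 - <<'E'
from h import *
a=cv2.imread("pics/top0.png");b=cv2.imread("pics/side0.png")
cv2.imwrite("pics/topfull.png",cv2.resize(a,(800,600)))
c=cv2.resize(a[110:260,160:310],(400,400),interpolation=cv2.INTER_CUBIC)
d=cv2.resize(b[170:320,150:300],(400,400),interpolation=cv2.INTER_CUBIC)
cv2.imwrite("pics/crop0.png",np.hstack([c,d]))
E
```

```text
(no output)
```

View pics/topfull.png

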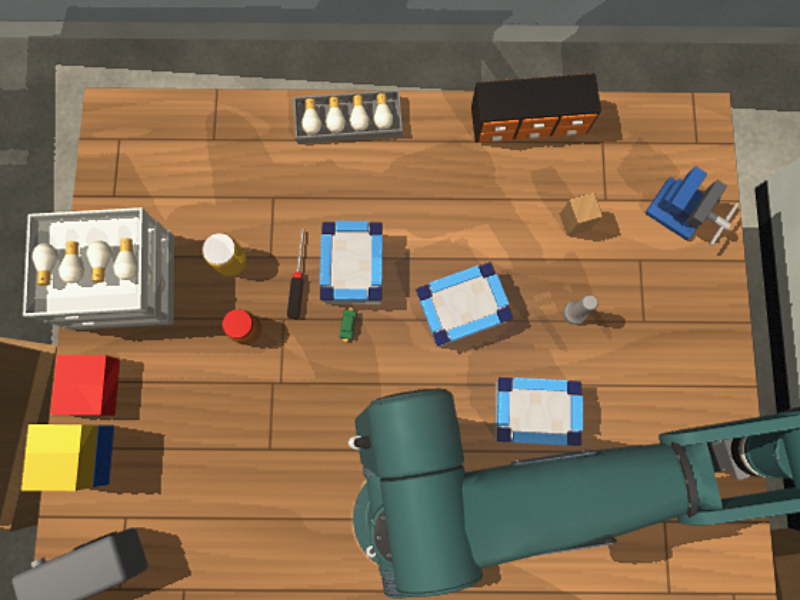

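View pics/crop0.png

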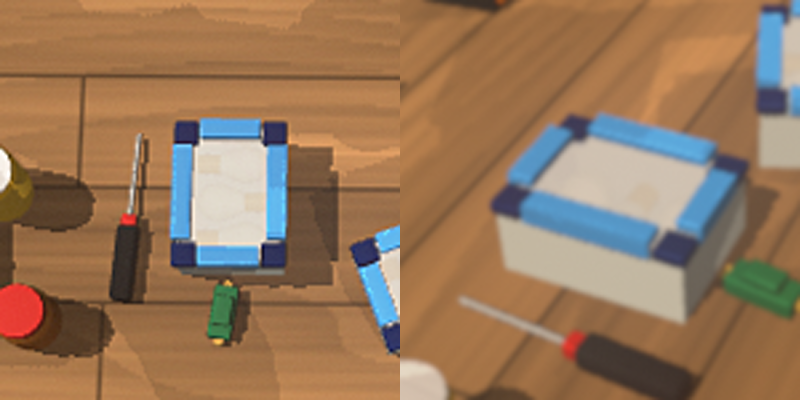

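Three look-alikes in the top image: (245,188), r≈0.54 m; (322,218), r≈0.44 m; (372,288), r≈0.34 m. The one at (245,188) is farthest from the base. It also has the green fuse carrier at its front and the screwdriver on its left, and the crop confirms all four sections are up. Next I'll get its exact pose from the dark corners.

```bash
cat >> h.py <<'E'
from scipy.optimize import least_squares
def boxpose(ps,g=(.524,.119,.0),verbose=True):
    res=[]
    C=np.array([[sx*70,sy*50,72] for sx in(-1,1) for sy in(-1,1)])/1000
    obs=[]
    for k,p in enumerate(ps):
        b,gr,r=[p["color"][...,i].astype(int) for i in range(3)]
        m=((b>45)&(b<140)&(b-r>25)&(b-gr>20)&(gr<80)).astype(np.uint8)
        n,l,s,c=cv2.connectedComponentsWithStats(m)
        for X in C:
            R=np.array([[np.cos(g[2]),-np.sin(g[2])],[np.sin(g[2]),np.cos(g[2])]])
            q=proj(p,[*(np.array(g[:2])+R@X[:2]),.072])
            best=[(np.hypot(*(c[i]-q)),i) for i in range(1,n) if s[i,4]>20]
            d,i=min(best)
            if verbose: print(k,X[:2],q.round(1),c[i].round(1),s[i,4],round(d,1))
            if d<10: obs.append((p,X,c[i]))
    def f(v):
        R=np.array([[np.cos(v[2]),-np.sin(v[2])],[np.sin(v[2]),np.cos(v[2])]])
        return np.concatenate([proj(p,[*(v[:2]+R@X[:2]),.072])-c for p,X,c in obs])
    return least_squares(f,g,loss="soft_l1"),obs
E
python3 - <<'E'
from h import *
t=vision.capture("top");s=vision.capture("side")
r,_=boxpose([t,s]);print(r.x,r.fun.round(1))
for q in(t,s):
    r,_=boxpose([q],verbose=False);print(r.x,r.fun.round(1))
o=manip.get_obs();v=r.x
E
```

```text
0 [-0.07 -0.05] [260.5 204.5] [262.3 205.3] 68 2.0
0 [-0.07  0.05] [226.7 204.2] [227.8 204.7] 69 1.2
0 [ 0.07 -0.05] [261.2 159. ] [262.5 159.2] 59 1.3
0 [0.07 0.05] [228.  158.8] [229.6 159.1] 58 1.6
1 [-0.07 -0.05] [270.8 232.7] [288.6 207.1] 55 31.1
1 [-0.07  0.05] [250.6 262.1] [251.8 263.2] 72 1.6
1 [ 0.07 -0.05] [213.4 217.3] [251.8 263.2] 72 59.8
1 [0.07 0.05] [189.5 244.2] [251.8 263.2] 72 65.1
[ 0.52240982  0.11542517 -0.00716251] [-0.8 -0.2 -0.1 -0.   0.1  0.4 -0.2  0.1  0.1 -1.9]
[ 0.52264116  0.11463093 -0.00087897] [-0.4 -0.3  0.4  0.   0.2  0.2 -0.1  0.1]
[5.20574975e-01 1.20826281e-01 4.34007404e-05] [0. 0.]
```

```bash
python3 -m inch '[10,-10,0,1, 40,-39,0,2, 75,-73,0,4, 110,-107,0,5, 145,-141,0,6, 180,-175,0,8, 215,-209,0,9, 250,-243,0,10, 285,-277,0,11, 320,-311,0,12, 355,-345,0,13, 390,-379,0,14, 425,-413,0,15, 460,-447,0,15.6, 495,-481,0,15.6, 522,-507,0,15.6, 534,-519,0,15.6, 534,-519,0,15.6, 534,-519,0,15.6, 534,-519,0,15.6]' 0
python3 - <<'E'
from h import *
o=manip.get_obs();p=vision.capture("wrist");print(o["clock"],o["ee_pos"],o["ee_rot"].round(4) if hasattr(o["ee_rot"],"round") else o["ee_rot"],o["joints"])
T=np.eye(4);T[:3,:3]=o["ee_rot"];T[:3,3]=o["ee_pos"]
p["view"]=np.linalg.inv(T@np.array(p["tool_from_camera"]))
print(np.round(p["tool_from_camera"],3).tolist(),p["vfov"])
for z in(.079,):
  for t in("rim_front_top","rim_back_top","rim_left_top","rim_right_top"):
    for r in vision.spot_point(t,p): v,u=r["position"];print(t,round(r["confidence"],2),round(u),round(v),onz(p,(u,v),z).round(4))
r,_=boxpose([p],(.5225,.115,0));print(r.x,r.fun.round(1))
cv2.imwrite("pics/w1.png",p["color"])
E
```

```text
clock: 2.7
ee_pos: [0.5222, 0.1126, 0.2057]
ee_rot: [[1.0, -0.001, 0.0], [-0.001, -1.0, -0.001], [0.0, 0.001, -1.0]]
force: [0.1, -0.5, 1.0]
width: 0.0005
grip_force: 0.0
2.7 [0.52217915 0.11255302 0.20569994] [[ 1.0e+00 -1.3e-03  1.0e-04]
 [-1.3e-03 -1.0e+00 -7.0e-04]
 [ 1.0e-04  7.0e-04 -1.0e+00]] [ 6.10881218e+00  2.97506587e+00  8.06587481e+01 -4.19006378e-02
  9.63655327e+01  9.61784097e+01]
[[0.001, -0.961, -0.277, 0.081], [1.0, 0.001, -0.0, -0.001], [0.0, -0.277, 0.961, -0.18], [0.0, 0.0, 0.0, 1.0]] 65.16570902773371
rim_front_top 0.75 433 308 [ 0.4061 -0.053   0.079 ]
rim_back_top 0.75 275 126 [0.5939 0.115  0.079 ]
rim_back_top 0.4 220 201 [0.524  0.1683 0.079 ]
rim_left_top 0.91 495 240 [ 0.4836 -0.1049  0.079 ]
rim_left_top 0.81 220 204 [0.5205 0.1679 0.079 ]
rim_left_top 0.25 103 289 [0.4294 0.2942 0.079 ]
rim_right_top 0.92 326 203 [0.5216 0.0657 0.079 ]
rim_right_top 0.75 511 329 [ 0.3801 -0.1408  0.079 ]
0 [-0.07 -0.05] [322.8 265.5] [323.1 264.6] 529 0.9
0 [-0.07  0.05] [227.2 265.6] [226.9 264.8] 554 0.8
0 [ 0.07 -0.05] [328.6 127.5] [328.3 127.1] 797 0.5
0 [0.07 0.05] [220.8 127.6] [220.1 127.2] 815 0.8
[0.5230892  0.11523839 0.00287642] [-0.3  0.3  0.2  0.4 -0.1 -0.4  0.2 -0.2]
```

View pics/w1.png

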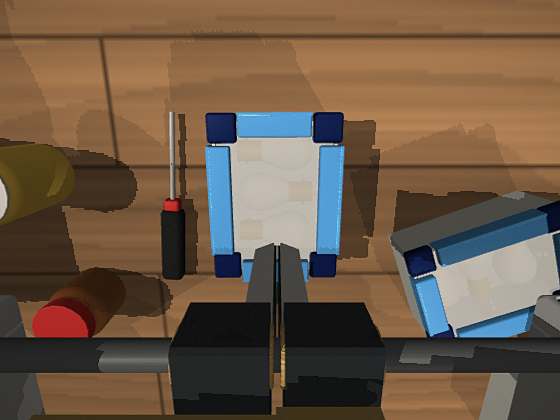

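```bash
python3 -m inch '[-20,-1,10,0, -50,-2,40,0, -72,-2.5,75,0, -72,-2.5,105,0, -72,-2.5,118,0, -72,-2.5,121,0, -72,-2.5,121,0, -72,-2.5,121,0]' 0
```

```text
clock: 3.75
ee_pos: [0.4523, 0.1165, 0.0863]
ee_rot: [[1.0, 0.0, 0.003], [0.0, -1.0, 0.0], [0.003, -0.0, -1.0]]
force: [0.1, -0.5, 0.3]
width: 0.0005
grip_force: 0.0
```

```bash
python3 -m inch '[-1,1,4,0, -2,1,7,0, -2,1,9,0, -2,1,11,0, -2,1,12,0, -2,1,13,0, -2,1,13.5,0, -2,1,13.5,0]' 0
```

```text
clock: 4.55
ee_pos: [0.4481, 0.1155, 0.0721]
ee_rot: [[1.0, 0.001, -0.001], [0.001, -1.0, -0.0], [-0.001, 0.0, -1.0]]
force: [-3.2, -0.8, 9.0]
width: 0.0004
grip_force: 4.2
```

```bash
python3 -m inch '[0,0,1,0, 0,0,1.5,0, 0,0,1.5,0]' 0; python3 -m inch '[0,0,-5,0, 0,0,-14,0, 0,0,-18,0, 0,0,-18,0]' 0
python3 - <<'E'
from h import *
o=manip.get_obs();p=vision.capture("wrist");T=np.eye(4);T[:3,:3]=o["ee_rot"];T[:3,3]=o["ee_pos"]
p["view"]=np.linalg.inv(T@np.array(p["tool_from_camera"]))
s=vision.capture("side");d=cv2.resize(s["color"][170:320,150:300],(420,420),interpolation=cv2.INTER_CUBIC)
cv2.imwrite("pics/w2.png",np.hstack([cv2.resize(p["color"],(380,285)),d[:285]]) if 0 else d)
r,_=boxpose([p],(.523,.115,0));print(r.x,r.fun.round(1))
E
```

```text
clock: 4.85
ee_pos: [0.4482, 0.1155, 0.0721]
ee_rot: [[1.0, 0.001, -0.0], [0.001, -1.0, -0.0], [-0.0, 0.0, -1.0]]
force: [-5.4, -1.1, 14.9]
width: 0.0001
grip_force: 7.3
clock: 5.25
ee_pos: [0.4491, 0.1155, 0.088]
ee_rot: [[1.0, 0.001, 0.001], [0.001, -1.0, 0.0], [0.001, -0.0, -1.0]]
force: [0.5, 0.0, -0.6]
width: 0.0004
grip_force: 0.0
0 [-0.07 -0.05] [356.8 241. ] [360.3 224.9] 286 16.5
0 [-0.07  0.05] [200.4 240.8] [199.6 240.9] 1539 0.8
0 [ 0.07 -0.05] [375.2 -10. ] [372.6   9.2] 930 19.3
0 [0.07 0.05] [183.6 -10.2] [183.2   9.1] 927 19.4
[ 5.22909623e-01  1.15527089e-01 -3.23772603e-05] [-0.  0.]
```

View pics/w2.png

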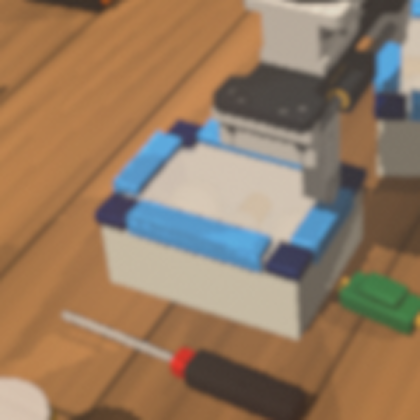

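Front is down and flush, and the box has not moved. Next is the back section.

```bash
python3 -m inch '[0,0,-15,0, 20,0,-25,0, 60,0,-25,0, 100,0,-25,0, 135,0,-20,0, 147,0,-10,0, 147,0,0,0, 147,0,1,0, 147,0,1,0, 147,0,1,0]' 0
```

```text
clock: 6.35
ee_pos: [0.595, 0.1157, 0.0871]
ee_rot: [[1.0, 0.001, 0.001], [0.001, -1.0, 0.0], [0.001, -0.0, -1.0]]
force: [0.3, 1.0, -0.5]
width: 0.0002
grip_force: 0.0
```

```bash
python3 -m inch '[0,0,4,0, 0,0,7,0, 0,0,9,0, 0,0,11,0, 0,0,12.5,0, 0,0,14,0, 0,0,15.5,0, 0,0,16.5,0, 0,0,16.5,0, 0,0,16.5,0]' 0
```

```text
clock: 7.35
ee_pos: [0.5956, 0.1155, 0.0722]
ee_rot: [[1.0, 0.001, 0.001], [0.001, -1.0, -0.0], [0.001, 0.0, -1.0]]
force: [-4.6, -0.4, 8.3]
width: 0.0005
grip_force: 4.7
```

```bash
python3 -m inch '[0,0,1,0, 0,0,1,0, 0,0,-15,0, 0,0,-40,-5, -20,-15,-45,-13, -45,-30,-45,-21, -65,-45,-45,-29, -73,-52.5,-45,-37, -73,-52.5,-45,-45, -73,-52.5,-45,-53, -73,-52.5,-45,-61, -73,-52.5,-45,-69, -73,-52.5,-45,-77, -73,-52.5,-45,-85, -73,-52.5,-40,-90, -73,-52.5,-25,-90, -73,-52.5,-16,-90, -73,-52.5,-16,-90, -73,-52.5,-16,-90]' 0
python3 - <<'E'
from h import *
o=manip.get_obs();p=vision.capture("wrist");T=np.eye(4);T[:3,:3]=o["ee_rot"];T[:3,3]=o["ee_pos"]
p["view"]=np.linalg.inv(T@np.array(p["tool_from_camera"]))
s=vision.capture("side");print(boxpose([s],(.523,.115,0))[0].x)
cv2.imwrite("pics/w3.png",p["color"])
E
```

```text
clock: 9.25
ee_pos: [0.5222, 0.1679, 0.0851]
ee_rot: [[0.0, 1.0, -0.001], [1.0, -0.0, -0.0], [-0.0, -0.001, -1.0]]
force: [-1.4, 0.1, 0.5]
width: 0.0006
grip_force: 0.0
0 [-0.07 -0.05] [272.  231.7] [252.6 262.5] 88 36.4
0 [-0.07  0.05] [251.9 261. ] [252.6 262.5] 88 1.6
0 [ 0.07 -0.05] [214.7 216.4] [191.3 244.4] 70 36.5
0 [0.07 0.05] [191.  243.2] [191.3 244.4] 70 1.3
[ 0.52003834  0.11828167 -0.00074134]
```

View pics/w3.png

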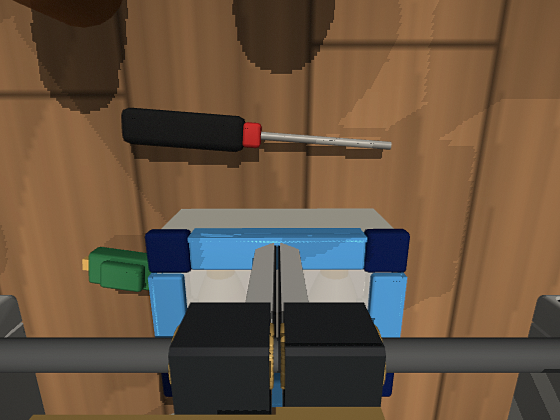

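The fingertips are over the middle of the left section at about (276,250), still raised. The short sections at (168,300) and (388,300) look flush. Pressing left.

```bash
python3 -m inch '[0,0,4,0, 0,0,6,0, 0,0,8,0, 0,0,10,0, 0,0,11.5,0, 0,0,13,0, 0,0,14.5,0, 0,0,15,0, 0,0,15.5,0, 0,0,15.5,0]' 0
```

```text
clock: 10.35
ee_pos: [0.5225, 0.168, 0.0722]
ee_rot: [[-0.001, 1.0, 0.0], [1.0, 0.001, -0.0], [-0.0, 0.0, -1.0]]
force: [-2.8, -0.4, 8.6]
width: 0.0004
grip_force: 4.3
```

Seated at 72 mm. Now the right section: a world y shift of −106 mm, which is tool x −106.

```bash
python3 -m inch '[0,0,1,0, 0,0,1,0, 0,0,-14,0, 0,0,-35,0, -30,0,-40,0, -65,0,-40,0, -95,0,-35,0, -106,0,-25,0, -106,0,-15,0, -106,0,-13,0, -106,0,-13,0, -106,0,-13,0]' 0
```

```text
clock: 11.55
ee_pos: [0.5227, 0.0631, 0.0834]
ee_rot: [[-0.002, 1.0, -0.0], [1.0, 0.002, 0.0], [0.0, -0.0, -1.0]]
force: [-0.9, -0.7, 0.6]
width: 0.0007
grip_force: 0.0
```

```bash
python3 -m inch '[-1,0,3,0, -1,0,5,0, -1,0,7,0, -1,0,9,0, -1,0,10.5,0, -1,0,12,0, -1,0,13,0, -1,0,14,0, -1,0,14.5,0, -1,0,14.5,0]' 0; python3 -m inch '[0,0,0,0, 0,0,-15,0, 0,0,-50,0, 0,0,-95,0, -40,-5,-130,0, -90,-10,-150,0, -140,-15,-150,0, -180,-20,-150,0, -180,-20,-150,0, -180,-20,-150,0]' 0
python3 - <<'E'
from h import *
o=manip.get_obs();print(o["clock"],o["ee_pos"],o["force"])
t=vision.capture("top");s=vision.capture("side")
r,_=boxpose([t],(.523,.115,0),verbose=False);print(r.x,r.fun.round(1))
a=cv2.resize(t["color"][130:230,200:300],(400,400),interpolation=cv2.INTER_CUBIC)
d=cv2.resize(s["color"][200:300,170:300][:, :],(400,308),interpolation=cv2.INTER_CUBIC)
d=cv2.copyMakeBorder(d,0,92,0,0,cv2.BORDER_CONSTANT)
cv2.imwrite("pics/f1.png",np.hstack([a,d]))
p=vision.capture("wrist");cv2.imwrite("pics/f2.png",p["color"])
E
```

```text
clock: 12.55
ee_pos: [0.5226, 0.0609, 0.0721]
ee_rot: [[-0.0, 1.0, 0.001], [1.0, 0.0, -0.0], [-0.0, 0.001, -1.0]]
force: [-5.9, 0.5, 15.1]
width: 0.0007
grip_force: 7.4
clock: 13.55
ee_pos: [0.5024, -0.12, 0.2183]
ee_rot: [[0.002, 1.0, -0.001], [1.0, -0.002, 0.001], [0.001, -0.001, -1.0]]
force: [-0.4, -1.2, 0.3]
width: 0.0005
grip_force: 0.0
13.55 [ 0.50236774 -0.11995005  0.21829655] [-0.37923688 -1.1745746   0.34500984]
[0.52206373 0.11475983 0.00070157] [-0.1 -0.1  0.2  0.1  0.1  0.1 -0.1 -0.1]
```

View pics/f1.png

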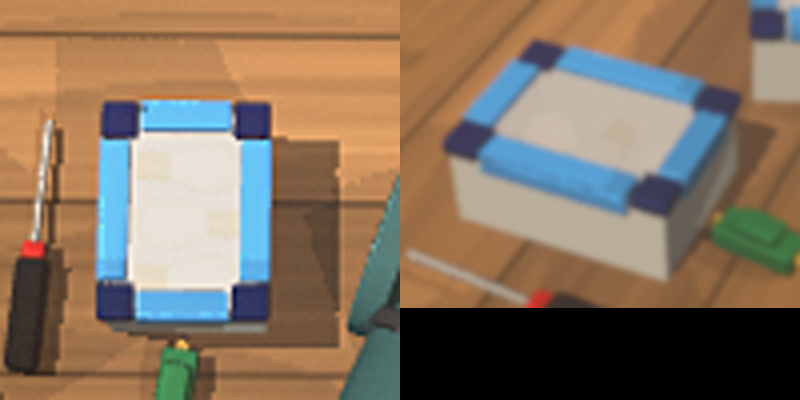

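View pics/f2.png

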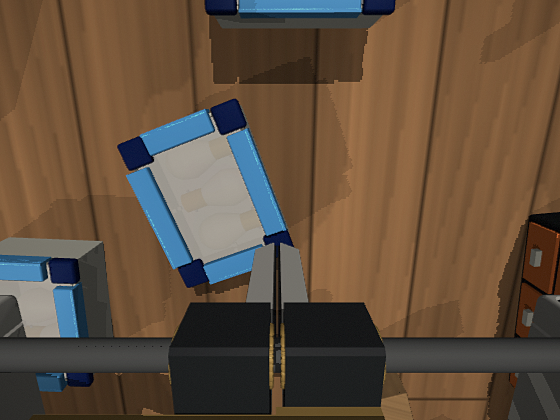

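All four stopped at 72 mm and the box hasn't shifted. The left section's skirt now hangs below the corners, so I'll check each section's top outline once at 72 mm against 79 mm before handing in.

```bash
python3 - <<'E'
from h import *
s=vision.capture("side");r,_=boxpose([s],(.521,.118,0),verbose=False);print(r.x,r.fun.round(1))
v=[.5215,.118,.0]
k=8;x0,y0=172,195
im=cv2.resize(s["color"][y0:y0+75,x0:x0+100],None,fx=k,fy=k,interpolation=cv2.INTER_CUBIC)
for X,Y,a,b in((0,53,54,11),(0,-53,54,11),(73,0,11,34),(-73,0,11,34)):
  for z,c in((.072,(0,255,0)),(.079,(0,0,255))):
    q=[proj(s,[v[0]+(X+i*a)/1000,v[1]+(Y+j*b)/1000,z]) for i,j in((-1,-1),(1,-1),(1,1),(-1,1))]
    cv2.polylines(im,[np.int32((np.array(q)-[x0,y0]+.5)*k)],True,c,1)
cv2.imwrite("pics/f3.png",im)
E
```

```text
[ 0.52228616  0.12186729 -0.01496643] [ 1.   0.2  0.3 -0.3 -3.5 -0.1]
```

View pics/f3.png

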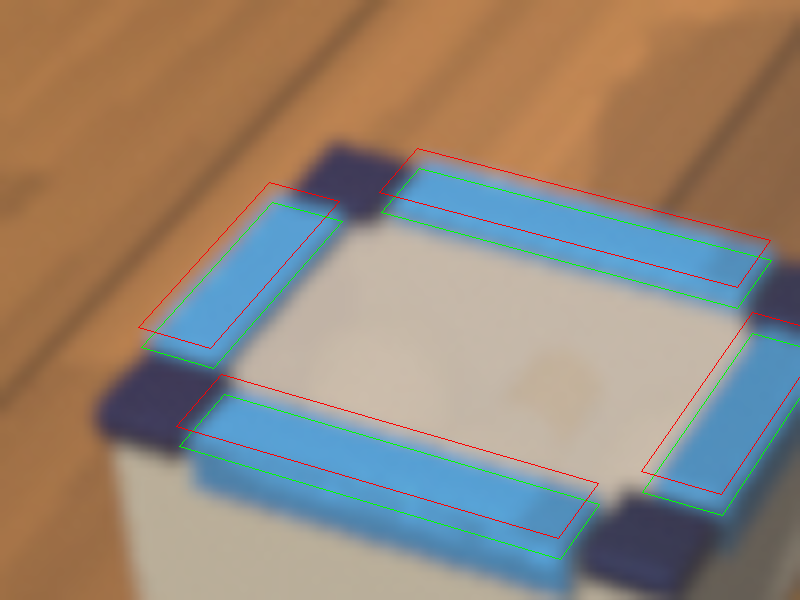

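All four tops match the green 72 mm outlines, so they are flush, and the left skirt is just the side face showing. The arm is clear, so I'm handing in.

```bash
python3 -c "
from bench import manip
print(manip.finish_job())"
```

```text
the job is handed in; nothing more can be done
None
```

All four rim sections of the farthest box are pressed down flush with the corners and stayed down, the box has not moved, nothing else on the bench was touched, and the job was handed in at about 14 s.

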